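Load the flexure-pivot bar, left and right by turns

TASK

Load the pivoting bar with the three hook weights, left and right by turns so that it never tips far: first one light weight on the left arm (the robot's left), then the heavy one on the right arm, then the other light one beside the first on the left arm, and find its place along the bar so that in the end the bar rests level by itself, within 0.7 degree. Lower each weight slowly until the bar carries it and only then let go, so that the bar is never let swing or pressed hard; keep the gripper off the bar and its stand, and leave the other things on the bench alone.

Things in the scene. Friction and masses are not known exactly. Their poses are not given: they have to be found in the camera images.
- bar (a joint): Tilt of the load bar about its pivot, rad; 0 level, positive when the left (+y) end is higher. The pivot is a flexure: a spring, linear in the tilt, that brings the empty bar back to level, lightly damped, no friction; stiffness not given, but a light weight 180 mm out tilts it by 0.11 to 0.21 rad. Stops at 0.35 rad; tilting beyond 0.28 rad or faster than 0.3 rad/s harms it.
- bar_mid (a point): Middle of the load bar, on the pivot axis. The bar is a plain black flat, 480 mm long (y), 12 mm thick (x), 20 mm high (z); weights may hang anywhere on its smooth top edge, 10 mm above this point. Axes turn with the bar: y along it to the left arm, x along the pivot axis, away from the robot. End pins 6 mm thick stand 13 mm above the top edge, 234 mm out either side.
- stand: Cream pedestal, fixed, with a black round pivot housing that carries the bar. Origin: centre of its foot (160 x 130 x 12 mm) on the bench; x away from the robot. The bar is 50 mm on the robot's side of the origin, the pivot 210 mm above the bench. The housing, 100 mm across, stands close behind the bar's middle; farther out each arm is free all round.
- light_a: Light test weight, plain steel, hollow and ballasted inside, so of unknown mass (280 to 520 g): upright cylinder 50 mm across, 24 mm high, with a C-shaped yoke on top, 18 mm wide, mouth open to +x, and a flat grip tab at the very top: 8 mm thick (x), 20 mm wide (y), 84 to 120 mm above the base. Starts upright on the bench, mouth roughly away from the robot. Origin: centre of the base; z up.
- light_a_hook (a point): Centre of light_a's hook rod (8 mm thick, along x, under the yoke's arm), 78 mm above the base, 30 mm below a good TCP height on the tab. Yoke: spine inner face at x = -12 mm, lip inner face at x = +12 mm reaching down to 68 mm above the base (both 5 mm thick); the cylinder's top is 54 mm below this point. Hung on the bar, this point is 14 mm above the bar's mid-line.
- light_b: Light test weight, plain steel, hollow and ballasted inside, so of unknown mass (280 to 520 g): upright cylinder 50 mm across, 24 mm high, with a C-shaped yoke on top, 18 mm wide, mouth open to +x, and a flat grip tab at the very top: 8 mm thick (x), 20 mm wide (y), 84 to 120 mm above the base. Starts upright on the bench, mouth roughly away from the robot. Origin: centre of the base; z up.
- light_b_hook (a point): Centre of light_b's hook rod (8 mm thick, along x, under the yoke's arm), 78 mm above the base, 30 mm below a good TCP height on the tab. Yoke: spine inner face at x = -12 mm, lip inner face at x = +12 mm reaching down to 68 mm above the base (both 5 mm thick); the cylinder's top is 54 mm below this point. Hung on the bar, this point is 14 mm above the bar's mid-line.
- heavy: Heavy test weight, plain steel, hollow and ballasted inside, so of unknown mass (640 to 960 g): upright cylinder 66 mm across, 28 mm high, with a C-shaped yoke on top, 18 mm wide, mouth open to +x, and a flat grip tab at the very top: 8 mm thick (x), 20 mm wide (y), 88 to 124 mm above the base. Starts upright on the bench, mouth roughly away from the robot. Origin: centre of the base; z up.
- heavy_hook (a point): Centre of heavy's hook rod (8 mm thick, along x, under the yoke's arm), 82 mm above the base, 30 mm below a good TCP height on the tab. Yoke: spine inner face at x = -12 mm, lip inner face at x = +12 mm reaching down to 72 mm above the base (both 5 mm thick); the cylinder's top is 54 mm below this point. Hung on the bar, this point is 14 mm above the bar's mid-line.
- gonio_head: Bystander: brass goniometer head, 38 mm wide, 58 mm high. Origin at its foot.
- collar: Bystander: black ring, 38 mm wide, 22 mm high. Origin at its foot.
- dish: Bystander: glass dish, 90 mm wide, 16 mm high. Origin at its foot.
- driver: Bystander: screwdriver lying flat, 160 mm long.
- jar: Bystander: amber jar with black cap, 48 mm wide, 60 mm high. Origin at its foot.
- collimator: Bystander: upright steel collimator, 32 mm wide, 65 mm high. Origin at its foot.
Mind the look-alikes: they are no part of the job. Leave any pink look-alike of the light_b alone. Leave any blue look-alike of the heavy alone.

How it is judged (in metres and radians):
On the way, in this order (a step that is already met when the one before it is completed fails the run):
1. one light weight hangs on the left arm, let go, before any other ((((z of light_a_hook in the frame of bar_mid between 0.009 and 0.018 m and x of light_a_hook in the frame of bar_mid between -0.012 and 0.012 m and y of light_a_hook in the frame of bar_mid between 0.05 and 0.235 m and angle between light_a's own z axis and vertical below 0.15 rad and contact force between the fingers and light_a below 0.1 N) and not (z of light_b_hook in the frame of bar_mid between 0.009 and 0.018 m and x of light_b_hook in the frame of bar_mid between -0.012 and 0.012 m and y of light_b_hook in the frame of bar_mid between 0.05 and 0.235 m and angle between light_b's own z axis and vertical below 0.15 rad and contact force between the fingers and light_b below 0.1 N)) or ((z of light_b_hook in the frame of bar_mid between 0.009 and 0.018 m and x of light_b_hook in the frame of bar_mid between -0.012 and 0.012 m and y of light_b_hook in the frame of bar_mid between 0.05 and 0.235 m and angle between light_b's own z axis and vertical below 0.15 rad and contact force between the fingers and light_b below 0.1 N) and not (z of light_a_hook in the frame of bar_mid between 0.009 and 0.018 m and x of light_a_hook in the frame of bar_mid between -0.012 and 0.012 m and y of light_a_hook in the frame of bar_mid between 0.05 and 0.235 m and angle between light_a's own z axis and vertical below 0.15 rad and contact force between the fingers and light_a below 0.1 N)))), for 0.2 s.
2. the heavy weight hangs on the right arm, let go, while only one light weight hangs on the left (z of heavy_hook in the frame of bar_mid between 0.009 and 0.018 m and x of heavy_hook in the frame of bar_mid between -0.012 and 0.012 m and y of heavy_hook in the frame of bar_mid between -0.235 and -0.05 m and angle between heavy's own z axis and vertical below 0.15 rad and contact force between the fingers and heavy below 0.1 N and (((z of light_a_hook in the frame of bar_mid between 0.009 and 0.018 m and x of light_a_hook in the frame of bar_mid between -0.012 and 0.012 m and y of light_a_hook in the frame of bar_mid between 0.05 and 0.235 m and angle between light_a's own z axis and vertical below 0.15 rad and contact force between the fingers and light_a below 0.1 N) and not (z of light_b_hook in the frame of bar_mid between 0.009 and 0.018 m and x of light_b_hook in the frame of bar_mid between -0.012 and 0.012 m and y of light_b_hook in the frame of bar_mid between 0.05 and 0.235 m and angle between light_b's own z axis and vertical below 0.15 rad and contact force between the fingers and light_b below 0.1 N)) or ((z of light_b_hook in the frame of bar_mid between 0.009 and 0.018 m and x of light_b_hook in the frame of bar_mid between -0.012 and 0.012 m and y of light_b_hook in the frame of bar_mid between 0.05 and 0.235 m and angle between light_b's own z axis and vertical below 0.15 rad and contact force between the fingers and light_b below 0.1 N) and not (z of light_a_hook in the frame of bar_mid between 0.009 and 0.018 m and x of light_a_hook in the frame of bar_mid between -0.012 and 0.012 m and y of light_a_hook in the frame of bar_mid between 0.05 and 0.235 m and angle between light_a's own z axis and vertical below 0.15 rad and contact force between the fingers and light_a below 0.1 N)))), for 0.2 s.
At the end, for the whole second after the job is handed in: Both light weights hang by their hooks on the left arm and the heavy one on the right arm, on the bar's top edge, upright, between 50 and 235 mm from the pivot and let go; the bar is at rest and level within 0.0125 rad (0.7 degree) (z of light_a_hook in the frame of bar_mid between 0.009 and 0.018 m and x of light_a_hook in the frame of bar_mid between -0.012 and 0.012 m and y of light_a_hook in the frame of bar_mid between 0.05 and 0.235 m and angle between each of light_a, light_b, heavy's own z axis and vertical below 0.15 rad and contact force between the fingers and light_a below 0.1 N and z of light_b_hook in the frame of bar_mid between 0.009 and 0.018 m and x of light_b_hook in the frame of bar_mid between -0.012 and 0.012 m and y of light_b_hook in the frame of bar_mid between 0.05 and 0.235 m and contact force between the fingers and light_b below 0.1 N and z of heavy_hook in the frame of bar_mid between 0.009 and 0.018 m and x of heavy_hook in the frame of bar_mid between -0.012 and 0.012 m and y of heavy_hook in the frame of bar_mid between -0.235 and -0.05 m and contact force between the fingers and heavy below 0.1 N and value of joint bar between -0.0125 and 0.0125 rad and velocity of joint bar between -0.05 and 0.05 rad/s); the robot touches nothing.
It fails at once if the bar tilted more than 0.28 rad (16 degrees) (value of joint bar above 0.28 rad or value of joint bar below -0.28 rad).
It fails at once if the bar let swing: turning faster than 0.3 rad/s (velocity of joint bar above 0.3 rad/s or velocity of joint bar below -0.3 rad/s).
It fails at once if a weight pressed or knocked against the bar or stand with more than 18 N (contact force between any of light_a, light_b, heavy and stand above 18 N).
It fails at once if the gripper or arm pushing on the bar or stand with more than 3 N (contact force between any of the arm, the fingers and stand above 3 N).
It fails at once if a bystander moved more than 20 mm (distance of any of gonio_head, collar, dish, driver, jar, collimator from where it was at the start of the episode above 0.02 m).
It also fails if it takes over 72 s, if anything falls off the work surface, if the arm or the gripper's body presses on something with over 40 N, if the wrist force passes 120 N, or if a joint passes its speed limit or range.

ROBOT

A 6-joint arm with a two-finger parallel gripper is mounted at the origin on the work surface. World frame = base frame: x ahead of the robot, y to its left, z up, the work surface at z = 0. Lengths are in m, angles in degrees, forces in N, time in s.
With the tool pointing down it reaches from about 0.4 to 0.825 m from the base axis. Payload 7 kg.
Tool frame: the origin (TCP) lies between the finger pads, 19 mm behind the fingertips; this is the grasp point; z points along the fingers, y is the line along which they close (so a half turn about z gives the same grasp; the last joint's range is limited). The gripper opens to 88 mm and grips with 3 to 60 N. Pads are 19 mm wide; open, the fingers measure 130 mm over their backs; the gripper's body (78 mm by 193 mm) begins 47 mm behind the grasp point.
Start: joints at [92.825, 20.546, 0.682, 0, -70.136, -16.507], TCP at [0.16, 0.656, 0.245] pointing down, gripper open.
Joint ranges: [-176.03, 176.03], [-82.01, 121.73], [-58.28, 71.71], [-173.87, 95.51], [-174.79, -0.11], [-173.66, 173.66]. Speed limits (degrees/s): [136.94, 136.94, 172.46, 180, 180, 180].

INTERFACE

Orientations are given as [roll, pitch, yaw] about the fixed x, y, z axes, in that order (R = Rz(yaw) Ry(pitch) Rx(roll)).
In Python, from plant import ctrl gives the robot as it stands.
- The arm moves only by the tool apply_moves, never from a script. Its argument "targets" is a list of rows, each an object with "travel": the shift along the tool's x, y, z in mm, a list of three; "roll": the turn about the tool's z in degrees; "jaw": the finger opening in mm, from 0 to 87.6. In form: [{"travel": [tx, ty, tz], "roll": roll, "jaw": jaw}, ...]. A call has 1 to 10 rows; each row shifts and turns the commanded pose from where the row before left it, along the tool's axes as they then stand; what a row does not reach is not made up. A row lasts 1/10 s, in which the tool goes at most 50 mm and 8.59 degrees, less where a joint would pass 70% of its speed; a pose out of reach is approached as far as the arm can. A call with a gripper value outside its range is refused whole. The fingers move at their own pace and stop on an object; the grip force is fixed at half the most. Time passes only in rows, so rows that do not move let the fingers close. It gives the time, the measured TCP pose, the force, the opening and the grip force at its end, in the units of the state.
- ctrl.get_obs(): the state, without advancing time (a new reading comes with each control period).
- ctrl.snapshot(name): name is "side" or "top" or "wrist"; returns the picture (420x560x3 uint8, red, green, blue); there is no depth.
- ctrl.calibration(name): a dict with "K" (3x3 intrinsics, pixels), "dist_coeffs" ([k1, k2, p1, p2, k3] as OpenCV has them; the pictures are not rectified), "extrinsics" (4x4, takes a point from camera to world coordinates); the wrist camera has in their place "hand_eye" (4x4, takes a point from camera to tool coordinates, whose origin is the TCP and whose axes are the flange's). Camera axes: x right, y down, z forward; pixel columns grow to the right and rows downward; lengths in m; the calibration is good to about 2 mm. A picture is of the moment at which its call begins: read the wrist's pose just before it. calibration takes no time and is no camera call.
- ctrl.close_job(): hands the job in; it is judged then, once.
The state is a dict: "clock": time; "joint_pos": joint angles; "qvel": joint speeds; "tau": joint torques, N m; "tool_pos": TCP position; "orientation": TCP orientation; "force": force on the tool from outside, world axes, zero at the start; "moment": the same for the moment, N m; "opening": finger opening in m; "gripper_force": force on a finger pad.
Only numpy, scipy, OpenCV 4.12 (cv2) and the standard library are available. Lean on these libraries where they do the work, as an engineer would, in place of code of your own. Each camera call takes 0.05 s, during which the arm holds its last target. There are 200 camera calls.

## Working session

There is one attempt and no reset: what is moved stays moved. The work goes in short steps, Python scripts to look and compute and a tool call to move; the robot and the scene stay as the last step left them, time stands still between calls to the robot, and variables do not carry over. Pictures are saved under pics/ and viewed, at most 10 in all, crops included, and the job is handed in when it is done.

Besides the shell and the picture viewer there is one more tool, called by a JSON object that holds its "fn" and its "kwargs", one argument or row to a line. apply_moves: Moves the arm, as the interface text tells. Its arguments: {"type":"object","properties":{"targets":{"type":"array","items":{"type":"object","properties":{"travel":{"type":"array","items":{"type":"number"}},"roll":{"type":"number"},"jaw":{"type":"number"}}}}},"required":["targets"]}

```bash
mkdir -p pics
cat > h.py <<'E'
import cv2,numpy as np
from plant import ctrl
def snap(n,f):
    im=ctrl.snapshot(n); cv2.imwrite('pics/'+f+'_raw.png',im[:,:,::-1]); return im
def ray(n,px):
    c=ctrl.calibration(n); u=cv2.undistortPoints(np.array([[px]],float),np.array(c['K']),np.array(c['dist_coeffs']))[0,0]
    T=np.array(c['extrinsics']); d=T[:3,:3]@np.array([u[0],u[1],1]); return T[:3,3],d
def atz(n,px,z):
    o,d=ray(n,px); return (o+d*(z-o[2])/d[2]).round(4)
def atx(n,px,x):
    o,d=ray(n,px); return (o+d*(x-o[0])/d[0]).round(4)
def proj(n,P):
    c=ctrl.calibration(n); T=np.linalg.inv(np.array(c['extrinsics'])); r,_=cv2.Rodrigues(T[:3,:3])
    return cv2.projectPoints(np.array(P,float).reshape(-1,3),r,T[:3,3],np.array(c['K']),np.array(c['dist_coeffs']))[0][:,0].round(1)
E
python3 - <<'E'
from h import *
a=snap('side','s0');b=snap('top','t0')
cv2.imwrite('pics/s0.png',cv2.resize(a[:,:,::-1],(800,600)));cv2.imwrite('pics/t0.png',cv2.resize(b[:,:,::-1],(800,600)))
for n in('side','top'):print(np.array(ctrl.calibration(n)['extrinsics']).round(3))
print(ctrl.get_obs())
E
```

```text
[[ 0.917 -0.237  0.322  0.173]
 [-0.4   -0.525  0.751 -0.743]
 [-0.009 -0.817 -0.576  0.713]
 [ 0.     0.     0.     1.   ]]
[[ 0.022 -0.997  0.068  0.443]
 [-0.999 -0.024 -0.028  0.03 ]
 [ 0.03  -0.067 -0.997  1.215]
 [ 0.     0.     0.     1.   ]]
{'clock': 0.1, 'joint_pos': array([ 9.28252802e+01,  2.05887568e+01,  6.37696687e-01, -1.79749045e-02,
       -7.01346550e+01, -1.65079293e+01]), 'qvel': array([-0.0240416 , -0.14140836,  0.12036574,  0.05399319, -0.03880038,
       -0.10352015]), 'tau': array([-1.60084932e-03, -5.84162664e+01,  2.93750632e+01,  7.01546788e+00,
        1.00995332e-02, -4.62862806e-05]), 'tool_pos': array([0.15958109, 0.65543877, 0.24448943]), 'orientation': array([ 1.79913016e+02, -8.15636146e-03, -1.36887636e+01]), 'force': array([-0.44867589, -0.4446169 ,  0.31109576]), 'moment': array([ 0.02175426, -0.03802958, -0.01282367]), 'gripper_force': 0.0, 'opening': 0.08775759306945365}
```

View pics/s0.png

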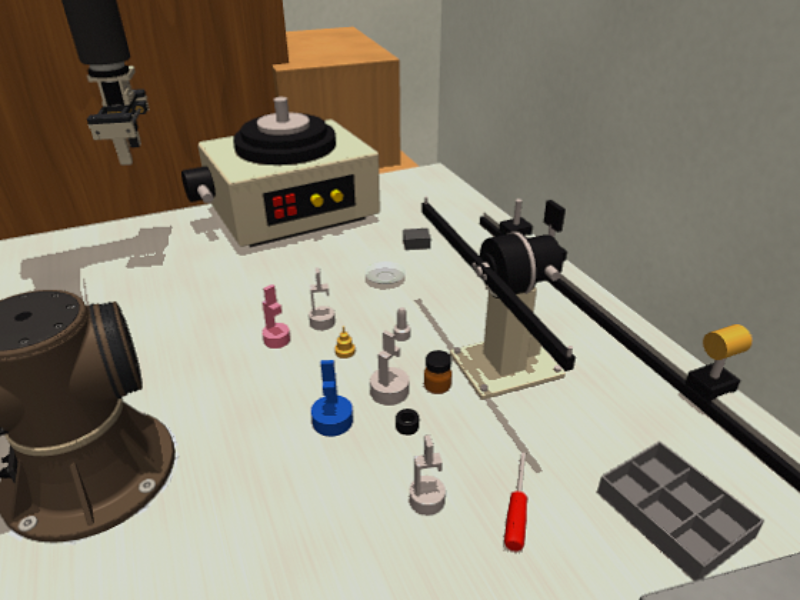

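View pics/t0.png

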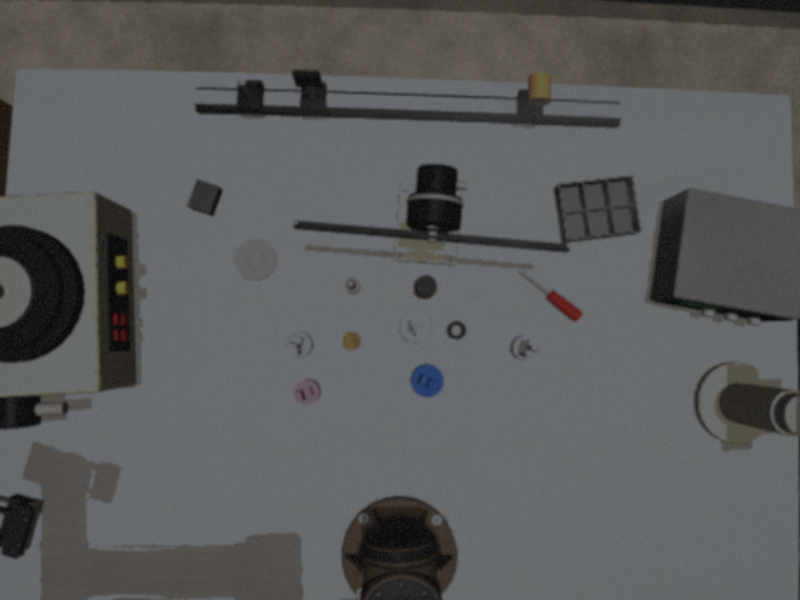

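The side and top views show: light weights at top (301,344) and (523,347), and the heavy at (413,328). The bar runs from (295,225) to (568,247). The pink and blue look-alikes are at (307,391) and (427,380). Next, enlarged crops.

Run:
```python
import cv2,numpy as np
t=cv2.imread('pics/t0_raw.png');s=cv2.imread('pics/s0_raw.png')
t=cv2.convertScaleAbs(t,alpha=1.8)
def cr(im,x,y,w,h,k):
    c=cv2.resize(im[y:y+h,x:x+w],None,fx=k,fy=k,interpolation=cv2.INTER_CUBIC)
    for i in range(0,w,10):cv2.line(c,(i*k,0),(i*k,4 if i%50 else 10),(0,0,255),1)
    for i in range(0,h,10):cv2.line(c,(0,i*k),(4 if i%50 else 10,i*k),(0,0,255),1)
    cv2.putText(c,f'{x},{y}',(8,h*k-5),0,.4,(0,0,255),1);return c
r1=np.hstack([cr(t,190,220,44,50,6),cr(t,270,210,44,50,6),cr(t,346,220,44,50,6)])
r2=np.hstack([cr(s,205,180,44,50,6),cr(s,250,225,44,50,6),cr(s,280,300,44,60,6)[:300]])
cv2.imwrite('pics/c1.png',np.vstack([r1,r2]))
cv2.imwrite('pics/c2.png',np.vstack([cr(t,200,110,200,70,4),np.hstack([cr(s,285,130,100,75,4),cr(s,310,190,100,75,4)])]))
```

```text
(no output)
```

View pics/c1.png

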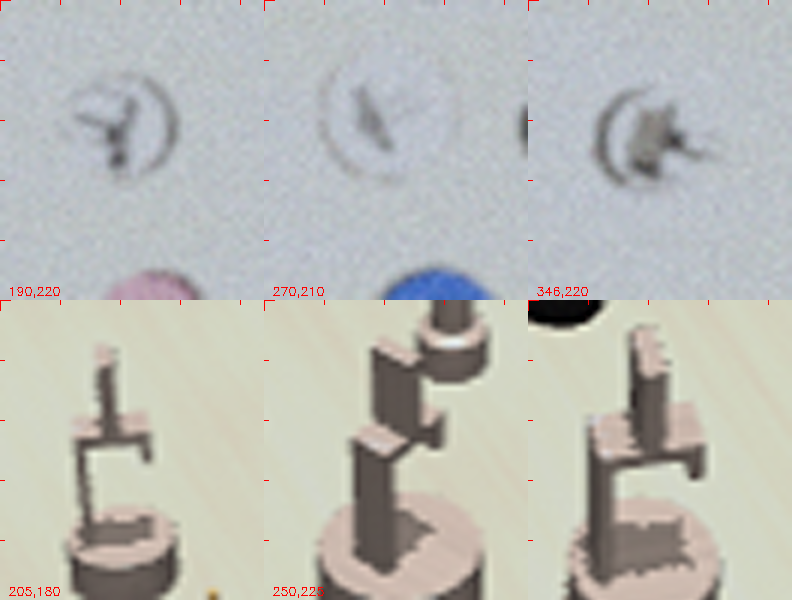

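View pics/c2.png

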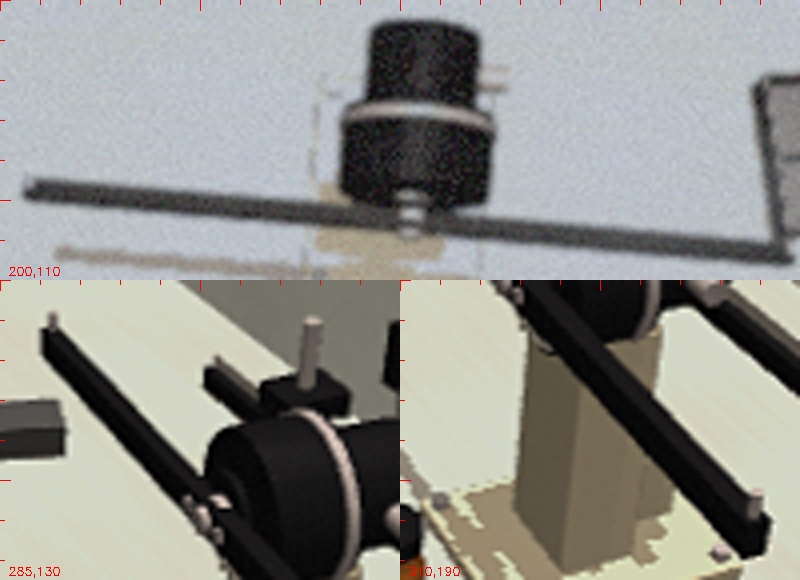

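Crops show tab tops (side raw): light left (222.7,188.7), heavy (272.2,233.5), light right (300.3,308.3). The bar's pin feet are at (298.2,142.2) and (398.8,250).

Run:
```python
from h import *
print('bar L',atz('side',(298.2,142.2),.22),'R',atz('side',(398.8,250),.22), 'top', atz('top',(207.5,156.5),.22),atz('top',(397,173),.22))
for n,tab,l,r,c,zt in(('L1',(222.7,188.7),(218,201.7),(230,200),(210.3,241.2),0),('H',(272.2,233.5),(269.5,248.3),(278.5,243.7),(290.5,230),.004),('L2',(300.3,308.3),(291.3,323.3),(308.3,320.3),(366,243),0)):
    a,b=atz('side',l,.084+zt),atz('side',r,.084+zt); d=b-a
    print(n,'tab',atz('side',tab,.12+zt),'arm',a,b,(a+b)/2,np.linalg.norm(d),'yaw',np.degrees(np.arctan2(d[1],d[0])),'cyl',atz('top',c,.024+zt))
```

```text
bar L [0.6318 0.1897 0.22  ] R [ 0.6031 -0.2794  0.22  ] top [0.6328 0.1944 0.22  ] [ 0.6048 -0.2744  0.22  ]
L1 tab [0.4243 0.2093 0.12  ] arm [0.4081 0.2089 0.084 ] [0.4398 0.2037 0.084 ] [0.42395 0.2063  0.084  ] 0.032123667287531174 yaw -9.31571101441994 cyl [0.4228 0.2099 0.024 ]
H tab [ 0.4651 -0.0266  0.124 ] arm [ 0.4559 -0.0313  0.088 ] [ 0.4811 -0.0244  0.088 ] [ 0.4685  -0.02785  0.088  ] 0.026127571643763607 yaw 15.312818360806302 cyl [ 0.4605 -0.0213  0.028 ]
L2 tab [ 0.4262 -0.2498  0.12  ] arm [ 0.41   -0.2467  0.084 ] [ 0.4422 -0.2531  0.084 ] [ 0.4261 -0.2499  0.084 ] 0.032829864452964166 yaw -11.241478767626452 cyl [ 0.4275 -0.2432  0.024 ]
```

```bash
cat >> h.py <<'E'
def plan(way, start=None):
    """way: list of (x,y,z,psi,nrows); prints rows in tool axes"""
    o=ctrl.get_obs(); p=np.array(o['tool_pos']);s=o['orientation'][2]
    if start: p=np.array(start[:3]);s=start[3]
    for x,y,z,q,n in way:
        d=(np.array([x,y,z])-p)/n; ds=(q-s)/n; out=[]
        for i in range(n):
            c,k=np.cos(np.radians(s)),np.sin(np.radians(s))
            out.append([round(1000*(d[0]*c+d[1]*k),1),round(1000*(d[0]*k-d[1]*c),1),round(-1000*d[2],1),round(-ds,2)]); p=p+d; s+=ds
        print(out)
def wpose():
    o=ctrl.get_obs();from scipy.spatial.transform import Rotation as R
    T=np.eye(4);T[:3,:3]=R.from_euler('xyz',o['orientation'],degrees=True).as_matrix();T[:3,3]=o['tool_pos'];return T
def watz(T,px,z):
    c=ctrl.calibration('wrist');u=cv2.undistortPoints(np.array([[px]],float),np.array(c['K']),np.array(c['dist_coeffs']))[0,0]
    M=T@np.array(c['hand_eye']);d=M[:3,:3]@np.array([u[0],u[1],1]);o=M[:3,3];return (o+d*(z-o[2])/d[2]).round(4)
E
python3 - <<'E'
from h import *
plan([(.2,.40,.25,-50,6),(.424,.209,.23,-99.3,7)])
print(np.array(ctrl.calibration('wrist')['hand_eye']).round(3))
E
```

```text
[[np.float64(16.6), np.float64(39.8), np.float64(-0.9), np.float64(6.05)], [np.float64(20.7), np.float64(37.8), np.float64(-0.9), np.float64(6.05)], [np.float64(24.6), np.float64(35.4), np.float64(-0.9), np.float64(6.05)], [np.float64(28.2), np.float64(32.6), np.float64(-0.9), np.float64(6.05)], [np.float64(31.5), np.float64(29.5), np.float64(-0.9), np.float64(6.05)], [np.float64(34.4), np.float64(26.0), np.float64(-0.9), np.float64(6.05)]]
[[np.float64(41.5), np.float64(-7.0), np.float64(2.9), np.float64(7.04)], [np.float64(40.3), np.float64(-12.0), np.float64(2.9), np.float64(7.04)], [np.float64(38.5), np.float64(-16.9), np.float64(2.9), np.float64(7.04)], [np.float64(36.2), np.float64(-21.5), np.float64(2.9), np.float64(7.04)], [np.float64(33.3), np.float64(-25.7), np.float64(2.9), np.float64(7.04)], [np.float64(29.9), np.float64(-29.6), np.float64(2.9), np.float64(7.04)], [np.float64(26.0), np.float64(-33.0), np.float64(2.9), np.float64(7.04)]]
[[ 0.    -0.961 -0.278  0.075]
 [ 1.     0.    -0.     0.   ]
 [ 0.    -0.278  0.961 -0.139]
 [ 0.     0.     0.     1.   ]]
```

{"fn": "apply_moves", "kwargs": {
  "targets": [
    {"travel":[16.6,39.8,-1],"roll":6,"jaw":40},
    {"travel":[20.7,37.8,-1],"roll":6,"jaw":40},
    {"travel":[24.6,35.4,-1],"roll":6,"jaw":40},
    {"travel":[28.2,32.6,-1],"roll":6,"jaw":40},
    {"travel":[31.5,29.5,-1],"roll":6,"jaw":40},
    {"travel":[34.4,26,-1],"roll":6,"jaw":40},
    {"travel":[41.5,-7,3],"roll":7,"jaw":40},
    {"travel":[40.3,-12,3],"roll":7,"jaw":40},
    {"travel":[38.5,-17,3],"roll":7,"jaw":40},
    {"travel":[36.2,-21.5,3],"roll":7,"jaw":40}
  ]
}}

```text
clock: 1.1
tool_pos: [0.3304, 0.2908, 0.2394]
orientation: [-180.0, 0.0, -77.9]
force: [-0.2, 0.6, 0.2]
opening: 0.0399
gripper_force: 0.0
```

{"fn": "apply_moves", "kwargs": {
  "targets": [
    {"travel":[33.3,-25.7,3],"roll":7,"jaw":40},
    {"travel":[29.9,-29.6,3],"roll":7,"jaw":40},
    {"travel":[26,-33,3],"roll":7,"jaw":40},
    {"travel":[0,0,0],"roll":0,"jaw":40},
    {"travel":[0,0,0],"roll":0,"jaw":40},
    {"travel":[0,0,0],"roll":0,"jaw":40}
  ]
}}

```text
clock: 1.7
tool_pos: [0.4258, 0.2113, 0.2303]
orientation: [180.0, -0.0, -98.6]
force: [0.3, -0.4, 0.6]
opening: 0.04
gripper_force: 0.0
```

Run:
```python
from h import *
T=wpose();np.save('T1.npy',T);o=ctrl.get_obs();print(o['tool_pos'],o['orientation'],o['force'],o['joint_pos'].round(0))
a=snap('wrist','w1');cv2.imwrite('pics/w1.png',cv2.resize(a[:,:,::-1],(800,600)))
```

```text
[0.42583649 0.21132383 0.23025499] [ 1.79984150e+02 -8.15594299e-03 -9.86213715e+01] [ 0.26427547 -0.42633592  0.61126599] [ 50.   2. -25.  -0. -63. -59.]
```

View pics/w1.png

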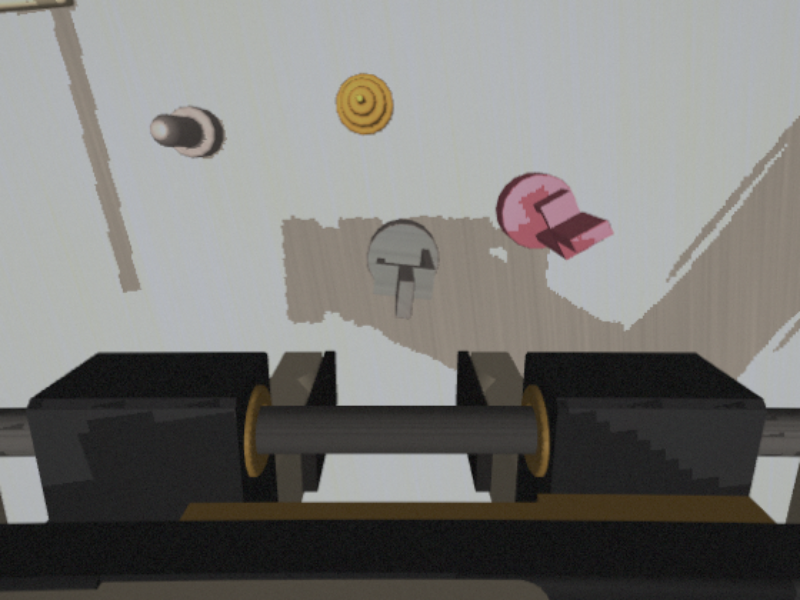

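The wrist view shows the light weight centred with its tab at (404,309) and aligned with the jaw. The collimator and goniometer stay clear.

Run:
```python
from h import *
T=np.load('T1.npy')
for p in((404,305),(404,318),(397,309),(411,309)):print(watz(T,(p[0]*.7,p[1]*.7),.12))
for p in((403,255),):print(watz(T,(p[0]*.7,p[1]*.7),.024))
print('arm',watz(T,(374*.7,290*.7),.084),watz(T,(434*.7,290*.7),.084))
```

```text
[0.4225 0.215  0.12  ]
[0.4235 0.2219 0.12  ]
[0.4263 0.2166 0.12  ]
[0.4192 0.2177 0.12  ]
[0.4207 0.2095 0.024 ]
arm [0.4393 0.2147 0.084 ] [0.4051 0.2199 0.084 ]
```

{"fn": "apply_moves", "kwargs": {
  "targets": [
    {"travel":[0.5,3.3,25],"roll":0,"jaw":40},
    {"travel":[0,0,40],"roll":0,"jaw":40},
    {"travel":[0,0,35],"roll":0,"jaw":40},
    {"travel":[0,0,16],"roll":0,"jaw":30},
    {"travel":[0,0,6],"roll":0,"jaw":20},
    {"travel":[0,0,0],"roll":0,"jaw":12},
    {"travel":[0,0,0],"roll":0,"jaw":4},
    {"travel":[0,0,0],"roll":0,"jaw":0},
    {"travel":[0,0,0],"roll":0,"jaw":0},
    {"travel":[0,0,0],"roll":0,"jaw":0}
  ]
}}

```text
clock: 2.75
tool_pos: [0.4234, 0.2116, 0.1095]
orientation: [-179.9, 0.1, -98.7]
force: [-3.0, 0.4, 7.5]
opening: 0.0079
gripper_force: 30.0
```

{"fn": "apply_moves", "kwargs": {
  "targets": [
    {"travel":[0,0,-5],"roll":0,"jaw":0},
    {"travel":[0,0,-25],"roll":0,"jaw":0},
    {"travel":[0,0,-40],"roll":0,"jaw":0},
    {"travel":[0,0,-50],"roll":0,"jaw":0},
    {"travel":[0,0,-44],"roll":0,"jaw":0},
    {"travel":[0,0,0],"roll":0,"jaw":0},
    {"travel":[0,0,0],"roll":0,"jaw":0},
    {"travel":[0,0,0],"roll":0,"jaw":0}
  ]
}}

```text
clock: 3.55
tool_pos: [0.4219, 0.2104, 0.2707]
orientation: [179.9, -0.1, -98.7]
force: [-0.0, -1.1, -5.8]
opening: 0.0079
gripper_force: 30.0
```

Run:
```python
from h import *
F=[]
for i in range(6):
    F.append(ctrl.get_obs()['force']); a=ctrl.snapshot('wrist')
cv2.imwrite('pics/w2.png',cv2.resize(a[:,:,::-1],(800,600)))
print(np.array(F).round(2)); o=ctrl.get_obs();print(o['tool_pos'],o['orientation'],o['clock'])
# bar: mid (.618,-.0425), yaw -3.4 ; L1 at 95mm out
m=np.array([.618,-.0425]);ex=np.array([.9982,-.0595]);ey=np.array([.0595,.9982])
for y in(.095,):
    q=m+y*ey; q0=q-.075*ex; print(q,q0)
    plan([(q0[0],q0[1],.276,-93.4,6),(q[0],q[1],.276,-93.4,4)])
```

```text
[[-0.01 -1.09 -5.8 ]
 [-0.32 -0.35 -5.16]
 [ 0.06 -0.66 -5.47]
 [ 0.18  0.44 -4.34]
 [ 0.71 -0.35 -4.48]
 [ 0.05 -0.53 -4.74]]
[0.42274682 0.21095077 0.27153336] [ 1.79945691e+02 -8.05268130e-02 -9.86873923e+01] 3.85
[0.6236525 0.052329 ] [0.5487875 0.0567915]
[[np.float64(22.2), np.float64(-24.6), np.float64(-0.7), np.float64(-0.88)], [np.float64(22.6), np.float64(-24.3), np.float64(-0.7), np.float64(-0.88)], [np.float64(23.0), np.float64(-24.0), np.float64(-0.7), np.float64(-0.88)], [np.float64(23.3), np.float64(-23.6), np.float64(-0.7), np.float64(-0.88)], [np.float64(23.7), np.float64(-23.2), np.float64(-0.7), np.float64(-0.88)], [np.float64(24.1), np.float64(-22.9), np.float64(-0.7), np.float64(-0.88)]]
[[np.float64(0.0), np.float64(-18.7), np.float64(0.0), np.float64(0.0)], [np.float64(0.0), np.float64(-18.7), np.float64(0.0), np.float64(0.0)], [np.float64(0.0), np.float64(-18.7), np.float64(0.0), np.float64(0.0)], [np.float64(0.0), np.float64(-18.7), np.float64(0.0), np.float64(0.0)]]
```

View pics/w2.png

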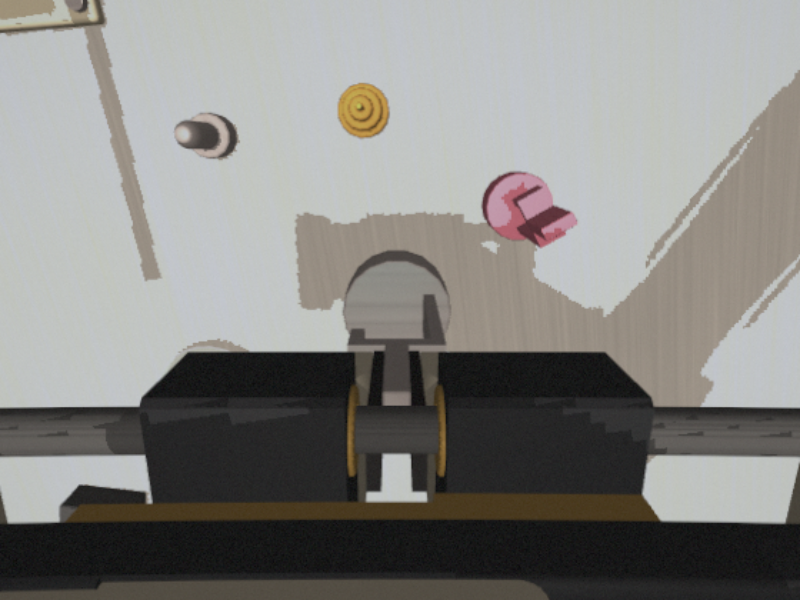

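The weight is held upright between the pads at (397,380). Moving it over the bar, mouth first.

{"fn": "apply_moves", "kwargs": {
  "targets": [
    {"travel":[22.2,-24.6,0],"roll":-0.9,"jaw":0},
    {"travel":[22.6,-24.3,0],"roll":-0.9,"jaw":0},
    {"travel":[23,-24,0],"roll":-0.9,"jaw":0},
    {"travel":[23.3,-23.6,0],"roll":-0.9,"jaw":0},
    {"travel":[23.7,-23.2,0],"roll":-0.9,"jaw":0},
    {"travel":[24.1,-22.9,0],"roll":-0.8,"jaw":0},
    {"travel":[0,0,0],"roll":0,"jaw":0},
    {"travel":[0,0,0],"roll":0,"jaw":0},
    {"travel":[0,0,0],"roll":0,"jaw":0}
  ]
}}

```text
clock: 4.75
tool_pos: [0.5488, 0.0573, 0.2719]
orientation: [180.0, -0.0, -93.4]
force: [-1.1, 0.3, -4.8]
opening: 0.0078
gripper_force: 30.0
```

Run:
```python
from h import *
o=ctrl.get_obs();print(o['tool_pos'],o['orientation'],o['force'])
a=snap('side','s2');b=ctrl.snapshot('wrist')
c=cv2.resize(a[130:280,260:420],None,fx=3.75,fy=3.75,interpolation=cv2.INTER_CUBIC)  # 600x562
cv2.imwrite('pics/s2.png',c[:,:,::-1]);cv2.imwrite('pics/w3.png',b[:,:,::-1])
```

```text
[0.54877143 0.05728422 0.27191836] [ 1.79950697e+02 -1.06141727e-02 -9.33899311e+01] [-1.12695225  0.29814351 -4.75381418]
```

View pics/s2.png

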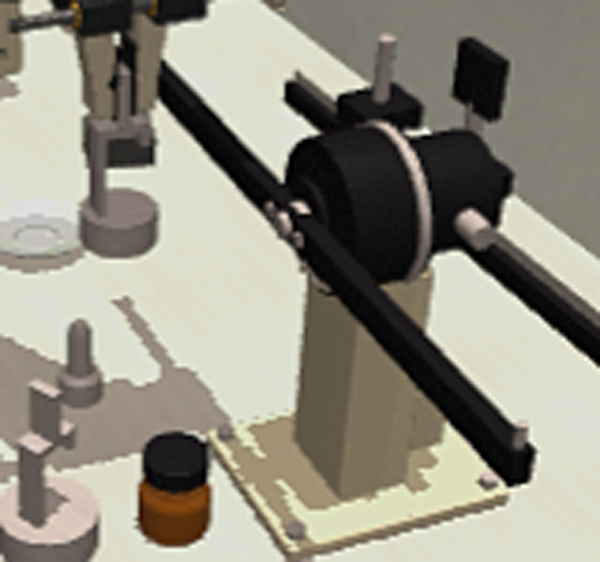

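{"fn": "apply_moves", "kwargs": {
  "targets": [
    {"travel":[0,-19,0],"roll":0,"jaw":0},
    {"travel":[0,-19,0],"roll":0,"jaw":0},
    {"travel":[0,-19,0],"roll":0,"jaw":0},
    {"travel":[0,-18,0],"roll":0,"jaw":0},
    {"travel":[0,0,0],"roll":0,"jaw":0},
    {"travel":[0,0,4],"roll":0,"jaw":0},
    {"travel":[0,0,4],"roll":0,"jaw":0},
    {"travel":[0,0,4],"roll":0,"jaw":0},
    {"travel":[0,0,0],"roll":0,"jaw":0},
    {"travel":[0,0,0],"roll":0,"jaw":0}
  ]
}}

```text
clock: 5.85
tool_pos: [0.6237, 0.0527, 0.2605]
orientation: [-180.0, -0.0, -93.4]
force: [0.4, 0.2, -3.8]
opening: 0.0075
gripper_force: 30.0
```

{"fn": "apply_moves", "kwargs": {
  "targets": [
    {"travel":[0,0,1.5],"roll":0,"jaw":0},
    {"travel":[0,0,1.5],"roll":0,"jaw":0},
    {"travel":[0,0,1.5],"roll":0,"jaw":0},
    {"travel":[0,0,1.5],"roll":0,"jaw":0},
    {"travel":[0,0,0],"roll":0,"jaw":0},
    {"travel":[0,0,0],"roll":0,"jaw":0}
  ]
}}

```text
clock: 6.45
tool_pos: [0.624, 0.0527, 0.2544]
orientation: [180.0, -0.0, -93.4]
force: [-0.1, 0.4, -3.3]
opening: 0.0079
gripper_force: 30.0
```

```bash
cat >> h.py <<'E'
def look(n='side',k=6):
    F=[]
    for i in range(k):
        F.append(ctrl.get_obs()['force']); a=ctrl.snapshot(n)
    o=ctrl.get_obs();print('F',np.mean(F,0).round(2),o['tool_pos'].round(4),o['orientation'].round(2),'t',o['clock']); return a
E
python3 - <<'E'
from h import *
a=look();cv2.imwrite('pics/s3_raw.png',a[:,:,::-1])
E
```

```text
F [-0.34  0.31 -3.67] [0.624  0.0526 0.2544] [180.    -0.   -93.38] t 6.75
```

{"fn": "apply_moves", "kwargs": {
  "targets": [
    {"travel":[0,0,1.5],"roll":0,"jaw":0},
    {"travel":[0,0,1.5],"roll":0,"jaw":0},
    {"travel":[0,0,1],"roll":0,"jaw":0},
    {"travel":[0,0,0],"roll":0,"jaw":0},
    {"travel":[0,0,0],"roll":0,"jaw":0}
  ]
}}

```text
clock: 7.25
tool_pos: [0.6241, 0.0528, 0.2505]
orientation: [-180.0, 0.0, -93.4]
force: [0.6, 1.3, -1.5]
opening: 0.008
gripper_force: 30.0
```

Run:
```python
from h import *
a=look();cv2.imwrite('pics/s4_raw.png',a[:,:,::-1])
```

```text
F [-0.4   2.05 -1.71] [0.6241 0.0528 0.2504] [-1.7999e+02  1.0000e-02 -9.3380e+01] t 7.55
```

{"fn": "apply_moves", "kwargs": {
  "targets": [
    {"travel":[0,0,1.3],"roll":0,"jaw":0},
    {"travel":[0,0,1.3],"roll":0,"jaw":0},
    {"travel":[0,0,1.2],"roll":0,"jaw":0},
    {"travel":[0,0,0],"roll":0,"jaw":0},
    {"travel":[0,0,0],"roll":0,"jaw":0}
  ]
}}

```text
clock: 8.05
tool_pos: [0.6242, 0.0528, 0.2467]
orientation: [-180.0, 0.0, -93.4]
force: [-0.2, 4.3, 0.6]
opening: 0.0076
gripper_force: 30.0
```

Run:
```python
from h import *
a=look();cv2.imwrite('pics/s5_raw.png',a[:,:,::-1])
```

```text
F [-0.43  3.83  0.53] [0.6241 0.0528 0.2466] [-1.7998e+02  1.0000e-02 -9.3380e+01] t 8.35
```

{"fn": "apply_moves", "kwargs": {
  "targets": [
    {"travel":[-0.4,0,0],"roll":0,"jaw":0},
    {"travel":[0,0,0],"roll":0,"jaw":9},
    {"travel":[0,0,0],"roll":0,"jaw":11},
    {"travel":[0,0,0],"roll":0,"jaw":15},
    {"travel":[0,0,0],"roll":0,"jaw":20},
    {"travel":[0,0,0],"roll":0,"jaw":28},
    {"travel":[0,0,0],"roll":0,"jaw":36},
    {"travel":[0,0,0],"roll":0,"jaw":40},
    {"travel":[0,0,-3],"roll":0,"jaw":40},
    {"travel":[0,0,-10],"roll":0,"jaw":40}
  ]
}}

```text
clock: 9.35
tool_pos: [0.6235, 0.053, 0.2591]
orientation: [179.9, -0.0, -93.4]
force: [-0.4, 0.3, 0.0]
opening: 0.0396
gripper_force: 0.0
```

{"fn": "apply_moves", "kwargs": {
  "targets": [
    {"travel":[0,0,-20],"roll":0,"jaw":40},
    {"travel":[0,0,-30],"roll":0,"jaw":40},
    {"travel":[0,0,0],"roll":0,"jaw":40},
    {"travel":[0,0,0],"roll":0,"jaw":40}
  ]
}}

```text
clock: 9.75
tool_pos: [0.6244, 0.0532, 0.3112]
orientation: [-179.9, 0.1, -93.4]
force: [0.3, -0.7, -0.8]
opening: 0.0399
gripper_force: 0.0
```

Run:
```python
from h import *
a=look();cv2.imwrite('pics/s6_raw.png',a[:,:,::-1])
b=cv2.imread('pics/s2_raw.png')
f=lambda m:cv2.resize(m[125:270,280:420],None,fx=2.85,fy=4,interpolation=cv2.INTER_CUBIC)
cv2.imwrite('pics/s6.png',np.hstack([f(b),f(a[:,:,::-1])]))
plan([(.465,-.025,.25,-73,6),(.465,-.025,.235,-71,1)])
```

```text
F [-0.15 -0.14 -0.12] [0.6238 0.053  0.3089] [ 1.7994e+02 -3.0000e-02 -9.3380e+01] t 10.05
[[np.float64(14.5), np.float64(25.7), np.float64(9.8), np.float64(-3.4)], [np.float64(13.0), np.float64(26.5), np.float64(9.8), np.float64(-3.4)], [np.float64(11.4), np.float64(27.2), np.float64(9.8), np.float64(-3.4)], [np.float64(9.8), np.float64(27.8), np.float64(9.8), np.float64(-3.4)], [np.float64(8.1), np.float64(28.4), np.float64(9.8), np.float64(-3.4)], [np.float64(6.4), np.float64(28.8), np.float64(9.8), np.float64(-3.4)]]
[[np.float64(-0.0), np.float64(0.0), np.float64(15.0), np.float64(-2.0)]]
```

View pics/s6.png

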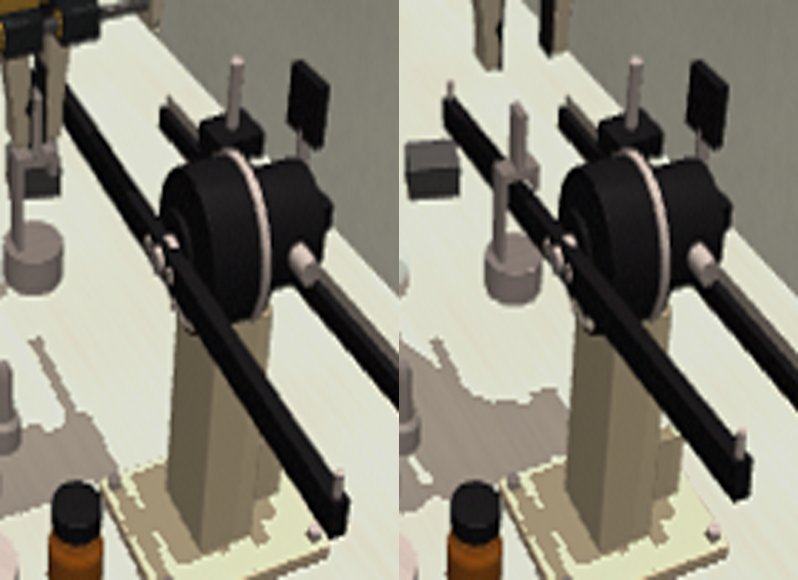

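The left crop is before and the right crop is after. L1 hangs upright at (513,230), and the right pin foot rose to (738,459). Going on to the heavy weight.

```bash
cat >> h.py <<'E'
def tilt(L,R,m=(.618,-.0425,.21),yaw=-3.4):
    from scipy.optimize import minimize_scalar
    y=np.radians(yaw);ey=np.array([-np.sin(y),np.cos(y),0])
    def P(t): return [np.array(m)+s*.234*(ey*np.cos(t)+[0,0,np.sin(t)])+.01*(-ey*np.sin(t)+[0,0,np.cos(t)]) for s in(1,-1)]
    def e(t): 
        p=proj('side',P(t));return (((p-np.array([L,R]))[:,1]@np.array([1,-1]))**2)
    ts=np.linspace(-.3,.3,1201);r=[e(t) for t in ts];return ts[int(np.argmin(r))],proj('side',P(ts[int(np.argmin(r))]))
E
python3 - <<'E'
from h import *
print(tilt((298.2,142.2),(398.8,250)),tilt((298.2,149.5),(398.9,239.8)))
E
```

```text
(np.float64(0.005500000000000005), array([[298. , 141.5],
       [398. , 249.3]])) (np.float64(-0.086), array([[297.9, 149. ],
       [399.3, 239.3]]))
```

{"fn": "apply_moves", "kwargs": {
  "targets": [
    {"travel":[14.5,25.7,5],"roll":-3.4,"jaw":40},
    {"travel":[13,26.5,8],"roll":-3.4,"jaw":40},
    {"travel":[11.4,27.2,11],"roll":-3.4,"jaw":40},
    {"travel":[9.8,27.8,11],"roll":-3.4,"jaw":40},
    {"travel":[8.1,28.4,12],"roll":-3.4,"jaw":40},
    {"travel":[6.4,28.8,12],"roll":-3.4,"jaw":40},
    {"travel":[0,0,17],"roll":0,"jaw":40},
    {"travel":[0,0,0],"roll":0,"jaw":40},
    {"travel":[0,0,0],"roll":0,"jaw":40}
  ]
}}

```text
clock: 10.95
tool_pos: [0.4654, -0.025, 0.2339]
orientation: [180.0, -0.0, -73.0]
force: [0.5, -0.1, -0.2]
opening: 0.04
gripper_force: 0.0
```

Run:
```python
from h import *
T=wpose();np.save('T2.npy',T);o=ctrl.get_obs();print(o['tool_pos'],o['orientation'])
a=ctrl.snapshot('wrist');cv2.imwrite('pics/w4.png',cv2.resize(a[:,:,::-1],(800,600)))
```

```text
[ 0.4654476  -0.02496182  0.23389232] [ 1.79984702e+02 -2.40449913e-02 -7.29828802e+01]
```

View pics/w4.png

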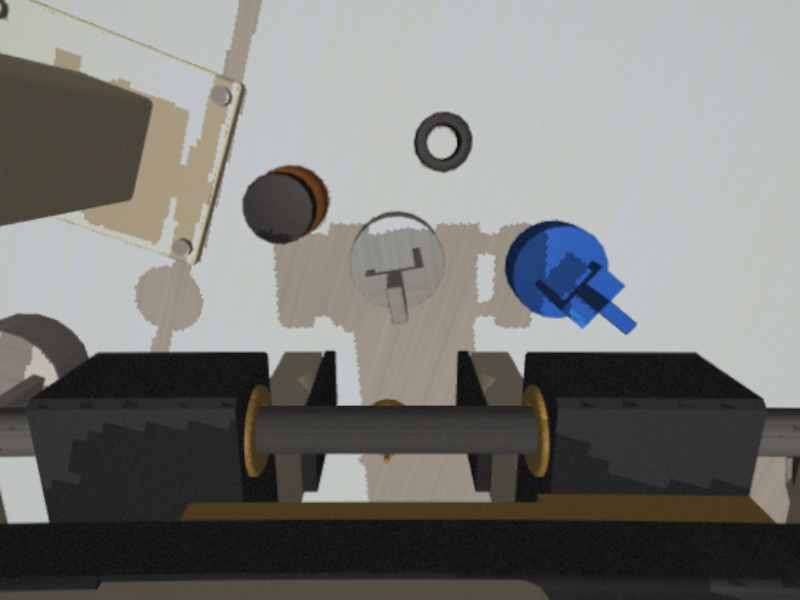

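Run:
```python
from h import *
T=np.load('T2.npy')
for p,z in(((399,322),.124),((398,300),.124),((397,260),.028),((367,275),.028),((422,264),.028)):print(p,watz(T,(p[0]*.7,p[1]*.7),z))
```

```text
(399, 322) [ 0.4605 -0.0139  0.124 ]
(398, 300) [ 0.4645 -0.025   0.124 ]
(397, 260) [ 0.4645 -0.0245  0.028 ]
(367, 275) [ 0.4812 -0.0083  0.028 ]
(422, 264) [ 0.4473 -0.0269  0.028 ]
```

{"fn": "apply_moves", "kwargs": {
  "targets": [
    {"travel":[0,0,20],"roll":-8,"jaw":40},
    {"travel":[0,0,20],"roll":0,"jaw":40},
    {"travel":[0,0,20],"roll":0,"jaw":40},
    {"travel":[0,0,0],"roll":0,"jaw":40},
    {"travel":[0,0,0],"roll":0,"jaw":40}
  ]
}}

```text
clock: 11.5
tool_pos: [0.4659, -0.0248, 0.1742]
orientation: [180.0, -0.0, -65.0]
force: [0.2, 0.1, 0.5]
opening: 0.0403
gripper_force: 0.0
```

Run:
```python
from h import *
T=wpose();np.save('T3.npy',T);o=ctrl.get_obs();print(o['tool_pos'],o['orientation'])
a=ctrl.snapshot('wrist');cv2.imwrite('pics/w5.png',cv2.resize(a[100:300,180:380,::-1],(600,600)))
```

```text
[ 0.46589016 -0.02478098  0.17424895] [ 1.79989202e+02 -2.79373802e-02 -6.49622287e+01]
```

View pics/w5.png

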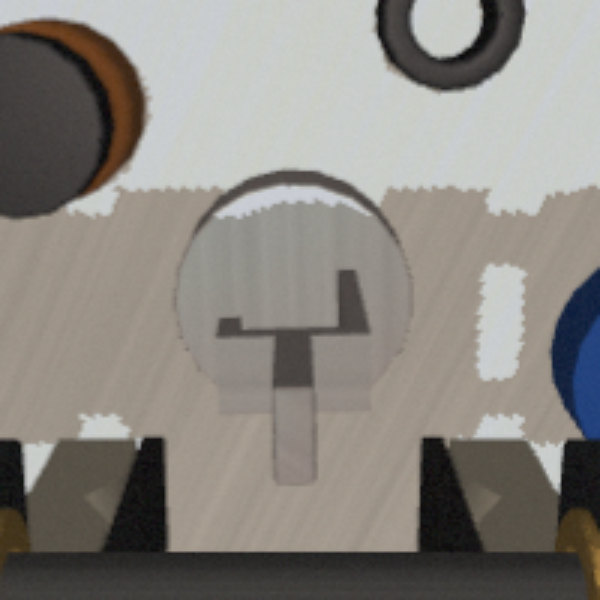

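The heavy's tab is aligned with the jaw, with its top face centred at crop (295,437), raw (278.3,245.7).

Run:
```python
from h import *
print(watz(np.load('T3.npy'),(278.3,245.7),.124))
```

```text
[ 0.464 -0.022  0.124]
```

{"fn": "apply_moves", "kwargs": {
  "targets": [
    {"travel":[-3,0.5,20],"roll":0,"jaw":36},
    {"travel":[0,0,25],"roll":0,"jaw":30},
    {"travel":[0,0,16],"roll":0,"jaw":20},
    {"travel":[0,0,0],"roll":0,"jaw":12},
    {"travel":[0,0,0],"roll":0,"jaw":4},
    {"travel":[0,0,0],"roll":0,"jaw":0},
    {"travel":[0,0,0],"roll":0,"jaw":0},
    {"travel":[0,0,0],"roll":0,"jaw":0}
  ]
}}

```text
clock: 12.35
tool_pos: [0.4646, -0.0221, 0.114]
orientation: [-179.8, -0.0, -65.0]
force: [-0.6, 0.9, 6.8]
opening: 0.0077
gripper_force: 30.0
```

{"fn": "apply_moves", "kwargs": {
  "targets": [
    {"travel":[0,0,-5],"roll":0,"jaw":0},
    {"travel":[0,0,-25],"roll":0,"jaw":0},
    {"travel":[0,0,-45],"roll":0,"jaw":0},
    {"travel":[0,0,-45],"roll":0,"jaw":0},
    {"travel":[0,0,-50],"roll":0,"jaw":0},
    {"travel":[0,0,0],"roll":0,"jaw":0},
    {"travel":[0,0,0],"roll":0,"jaw":0},
    {"travel":[0,0,0],"roll":0,"jaw":0}
  ]
}}

```text
clock: 13.15
tool_pos: [0.4616, -0.0226, 0.2804]
orientation: [179.8, 0.1, -65.0]
force: [-0.6, -0.5, -8.7]
opening: 0.0081
gripper_force: 30.0
```

Run:
```python
from h import *
look('side',12)
```

```text
F [ 0.01 -0.22 -7.88] [ 0.4634 -0.0225  0.2825] [179.99   0.   -64.98] t 13.75
```

Run:
```python
from h import *
plan([(.5294,-.1844,.2855,-93.4,7)])
```

```text
[[np.float64(25.0), np.float64(1.2), np.float64(-0.4), np.float64(4.06)], [np.float64(25.0), np.float64(-0.5), np.float64(-0.4), np.float64(4.06)], [np.float64(24.9), np.float64(-2.3), np.float64(-0.4), np.float64(4.06)], [np.float64(24.7), np.float64(-4.1), np.float64(-0.4), np.float64(4.06)], [np.float64(24.3), np.float64(-5.8), np.float64(-0.4), np.float64(4.06)], [np.float64(23.8), np.float64(-7.5), np.float64(-0.4), np.float64(4.06)], [np.float64(23.2), np.float64(-9.2), np.float64(-0.4), np.float64(4.06)]]
```

{"fn": "apply_moves", "kwargs": {
  "targets": [
    {"travel":[25,1.2,-0.4],"roll":4.1,"jaw":0},
    {"travel":[25,-0.5,-0.4],"roll":4.1,"jaw":0},
    {"travel":[24.9,-2.3,-0.4],"roll":4,"jaw":0},
    {"travel":[24.7,-4.1,-0.4],"roll":4,"jaw":0},
    {"travel":[24.3,-5.8,-0.4],"roll":4.1,"jaw":0},
    {"travel":[23.8,-7.5,-0.4],"roll":4.1,"jaw":0},
    {"travel":[23.2,-9.2,-0.4],"roll":4,"jaw":0},
    {"travel":[0,0,0],"roll":0,"jaw":0},
    {"travel":[0,0,0],"roll":0,"jaw":0},
    {"travel":[0,0,0],"roll":0,"jaw":0}
  ]
}}

```text
clock: 14.75
tool_pos: [0.5292, -0.1842, 0.2851]
orientation: [180.0, 0.0, -93.4]
force: [0.1, 0.9, -7.3]
opening: 0.0077
gripper_force: 30.0
```

{"fn": "apply_moves", "kwargs": {
  "targets": [
    {"travel":[0,-20,0],"roll":0,"jaw":0},
    {"travel":[0,-20,0],"roll":0,"jaw":0},
    {"travel":[0,-20,0],"roll":0,"jaw":0},
    {"travel":[0,-20,0],"roll":0,"jaw":0},
    {"travel":[0,0,0],"roll":0,"jaw":0},
    {"travel":[0,0,4],"roll":0,"jaw":0},
    {"travel":[0,0,4],"roll":0,"jaw":0},
    {"travel":[0,0,4],"roll":0,"jaw":0},
    {"travel":[0,0,0],"roll":0,"jaw":0},
    {"travel":[0,0,0],"roll":0,"jaw":0}
  ]
}}

```text
clock: 15.75
tool_pos: [0.609, -0.1892, 0.2735]
orientation: [-180.0, -0.0, -93.4]
force: [0.6, 0.1, -8.0]
opening: 0.0074
gripper_force: 30.0
```

Run:
```python
from h import *
look('side',6)
```

```text
F [ 0.16  0.01 -7.59] [ 0.6094 -0.1892  0.2736] [-179.98    0.    -93.39] t 16.05
```

{"fn": "apply_moves", "kwargs": {
  "targets": [
    {"travel":[0,0,1.5],"roll":0,"jaw":0},
    {"travel":[0,0,1.5],"roll":0,"jaw":0},
    {"travel":[0,0,1.5],"roll":0,"jaw":0},
    {"travel":[0,0,1.5],"roll":0,"jaw":0},
    {"travel":[0,0,2],"roll":0,"jaw":0},
    {"travel":[0,0,2],"roll":0,"jaw":0},
    {"travel":[0,0,2],"roll":0,"jaw":0},
    {"travel":[0,0,2],"roll":0,"jaw":0},
    {"travel":[0,0,2],"roll":0,"jaw":0},
    {"travel":[0,0,2],"roll":0,"jaw":0}
  ]
}}

```text
clock: 17.05
tool_pos: [0.6095, -0.1894, 0.2555]
orientation: [-180.0, -0.0, -93.4]
force: [0.4, -1.9, -3.8]
opening: 0.008
gripper_force: 30.0
```

Run:
```python
from h import *
look('side',6)
```

```text
F [ 0.2  -1.96 -4.54] [ 0.6094 -0.1892  0.2556] [-1.7998e+02 -1.0000e-02 -9.3380e+01] t 17.35
```

{"fn": "apply_moves", "kwargs": {
  "targets": [
    {"travel":[0,0,2],"roll":0,"jaw":0},
    {"travel":[0,0,2],"roll":0,"jaw":0},
    {"travel":[0,0,2],"roll":0,"jaw":0},
    {"travel":[0,0,2],"roll":0,"jaw":0},
    {"travel":[0,0,2],"roll":0,"jaw":0},
    {"travel":[0,0,2],"roll":0,"jaw":0},
    {"travel":[0,0,1.5],"roll":0,"jaw":0},
    {"travel":[0,0,1.5],"roll":0,"jaw":0}
  ]
}}

```text
clock: 18.15
tool_pos: [0.6094, -0.1893, 0.2405]
orientation: [-180.0, -0.0, -93.4]
force: [-0.6, -4.2, -2.5]
opening: 0.0078
gripper_force: 30.0
```

Run:
```python
from h import *
look('side',8)
```

```text
F [-0.24 -4.4  -2.19] [ 0.6094 -0.1893  0.2405] [-1.7998e+02 -1.0000e-02 -9.3380e+01] t 18.55
```

{"fn": "apply_moves", "kwargs": {
  "targets": [
    {"travel":[0.3,0,1.5],"roll":0,"jaw":0},
    {"travel":[0.3,0,1.5],"roll":0,"jaw":0},
    {"travel":[0.2,0,1.5],"roll":0,"jaw":0},
    {"travel":[0,0,1.5],"roll":0,"jaw":0},
    {"travel":[0,0,1],"roll":0,"jaw":0},
    {"travel":[0,0,0],"roll":0,"jaw":0}
  ]
}}

```text
clock: 19.15
tool_pos: [0.6094, -0.1893, 0.2332]
orientation: [-180.0, 0.0, -93.4]
force: [-0.1, 4.1, 0.1]
opening: 0.0075
gripper_force: 30.0
```

Run:
```python
from h import *
look('side',8)
```

```text
F [ 0.3   3.95 -0.55] [ 0.6094 -0.1899  0.2335] [-1.7998e+02  1.0000e-02 -9.3380e+01] t 19.55
```

{"fn": "apply_moves", "kwargs": {
  "targets": [
    {"travel":[-0.2,0,1],"roll":0,"jaw":0},
    {"travel":[-0.2,0,1],"roll":0,"jaw":0},
    {"travel":[0,0,0],"roll":0,"jaw":0},
    {"travel":[0,0,0],"roll":0,"jaw":0}
  ]
}}

```text
clock: 19.95
tool_pos: [0.6094, -0.1897, 0.2314]
orientation: [-180.0, -0.0, -93.4]
force: [0.2, 2.4, -1.1]
opening: 0.0075
gripper_force: 30.0
```

Run:
```python
from h import *
look('side',8)
```

```text
F [ 0.66  2.22 -0.06] [ 0.6094 -0.1897  0.2314] [-1.7999e+02 -1.0000e-02 -9.3380e+01] t 20.35
```

Load carried; release and rise.

{"fn": "apply_moves", "kwargs": {
  "targets": [
    {"travel":[-0.2,0,0],"roll":0,"jaw":0},
    {"travel":[0,0,0],"roll":0,"jaw":9},
    {"travel":[0,0,0],"roll":0,"jaw":11},
    {"travel":[0,0,0],"roll":0,"jaw":15},
    {"travel":[0,0,0],"roll":0,"jaw":20},
    {"travel":[0,0,0],"roll":0,"jaw":28},
    {"travel":[0,0,0],"roll":0,"jaw":36},
    {"travel":[0,0,0],"roll":0,"jaw":40},
    {"travel":[0,0,-3],"roll":0,"jaw":40},
    {"travel":[0,0,-10],"roll":0,"jaw":40}
  ]
}}

```text
clock: 21.35
tool_pos: [0.6088, -0.1893, 0.2438]
orientation: [179.9, 0.0, -93.4]
force: [0.2, 0.1, -0.4]
opening: 0.0396
gripper_force: 0.0
```

{"fn": "apply_moves", "kwargs": {
  "targets": [
    {"travel":[0,0,-30],"roll":0,"jaw":40},
    {"travel":[0,0,-35],"roll":0,"jaw":40},
    {"travel":[0,0,0],"roll":0,"jaw":40},
    {"travel":[0,0,0],"roll":0,"jaw":40},
    {"travel":[0,0,0],"roll":0,"jaw":40}
  ]
}}

```text
clock: 21.85
tool_pos: [0.609, -0.1893, 0.3091]
orientation: [180.0, 0.0, -93.4]
force: [-0.3, 0.5, -0.3]
opening: 0.04
gripper_force: 0.0
```

```bash
cat >> h.py <<'E'
def tiltmatch(im):
    """tilt by matching template of right end pin region from level picture s2_raw (col-locked, vertical shift) """
    ref=cv2.imread('pics/s2_raw.png')[:,:,::-1]
    # right pin area level at (398.8,246)
    x0,y0,w,h=388,238,22,26
    t=cv2.resize(ref[y0:y0+h,x0:x0+w],None,fx=4,fy=4,interpolation=cv2.INTER_CUBIC)
    s=cv2.resize(im[y0-40:y0+h+40,x0-6:x0+w+6],None,fx=4,fy=4,interpolation=cv2.INTER_CUBIC)
    r=cv2.matchTemplate(s,t,cv2.TM_CCOEFF_NORMED);_,v,_,l=cv2.minMaxLoc(r)
    return l[0]/4-6,l[1]/4-40,v
E
python3 - <<'E'
from h import *
a=look('side',4);cv2.imwrite('pics/s7_raw.png',a[:,:,::-1])
for f in('s0','s2','s6','s7'):print(f,tiltmatch(cv2.imread(f'pics/{f}_raw.png')[:,:,::-1]))
print(tilt((0,0),(0,0))[1])
m=np.array([.618,-.0425,.21])
for t in(-.1,-.05,0,.05,.1,.15,.2):
    y=np.radians(-3.4);ey=np.array([-np.sin(y),np.cos(y),0]);print(t,proj('side',m-.234*(ey*np.cos(t)+[0,0,np.sin(t)])+.01*(-ey*np.sin(t)+[0,0,np.cos(t)])))
plan([(.46,-.249,.30,-100,4),(.426,-.249,.23,-101,3)])
E
```

```text
F [-0.16 -0.   -0.91] [ 0.6091 -0.1894  0.3086] [179.92  -0.   -93.39] t 22.05
s0 (0.0, 0.0, 0.9995964765548706)
s2 (0.0, 0.0, 0.9997073411941528)
s6 (1.25, -9.25, 0.9541463851928711)
s7 (-4.0, 14.75, 0.9366567730903625)
[[298.6 166.9]
 [399.8 212.9]]
-0.1 [[399.4 237.7]]
-0.05 [[398.9 243.3]]
0 [[398.1 248.8]]
0.05 [[397.2 253.9]]
0.1 [[396.1 258.7]]
0.15 [[394.9 263.3]]
0.2 [[393.5 267.6]]
[[np.float64(17.1), np.float64(36.3), np.float64(2.2), np.float64(1.65)], [np.float64(18.1), np.float64(35.8), np.float64(2.2), np.float64(1.65)], [np.float64(19.2), np.float64(35.3), np.float64(2.2), np.float64(1.65)], [np.float64(20.2), np.float64(34.7), np.float64(2.2), np.float64(1.65)]]
[[np.float64(2.0), np.float64(11.2), np.float64(23.3), np.float64(0.33)], [np.float64(2.0), np.float64(11.1), np.float64(23.3), np.float64(0.33)], [np.float64(2.1), np.float64(11.1), np.float64(23.3), np.float64(0.33)]]
```

{"fn": "apply_moves", "kwargs": {
  "targets": [
    {"travel":[17.1,36.3,2],"roll":1.7,"jaw":40},
    {"travel":[17.1,35.8,2],"roll":1.6,"jaw":40},
    {"travel":[17.2,35.3,2],"roll":1.7,"jaw":40},
    {"travel":[18.2,34.7,2],"roll":1.6,"jaw":40},
    {"travel":[2,11.2,25],"roll":0.4,"jaw":40},
    {"travel":[2,11.1,35],"roll":0.3,"jaw":40},
    {"travel":[2,11.1,35],"roll":0.3,"jaw":40},
    {"travel":[0,0,20],"roll":0,"jaw":40},
    {"travel":[0,0,0],"roll":0,"jaw":40},
    {"travel":[0,0,0],"roll":0,"jaw":40}
  ]
}}

```text
clock: 23.05
tool_pos: [0.4273, -0.2442, 0.1868]
orientation: [180.0, -0.0, -101.0]
force: [0.1, -0.2, 0.8]
opening: 0.0399
gripper_force: 0.0
```

Run:
```python
from h import *
look('wrist',1);T=wpose();a=ctrl.snapshot('wrist');cv2.imwrite('pics/w6_raw.png',a[:,:,::-1])
plan([(.4265,-.246,.112,-101,1)])
# symmetry / shape of the dark parts near the weight
g=cv2.cvtColor(a,cv2.COLOR_RGB2GRAY)[150:250,210:350]
for r in range(0,100,3):print(''.join('%2x'%(v>>4) for v in g[r,::3]))
```

```text
F [ 0.1  -0.21  0.84] [ 0.4279 -0.2443  0.1874] [-1.7993e+02 -3.0000e-02 -1.0096e+02] t 23.1
[[np.float64(2.0), np.float64(1.2), np.float64(75.7), np.float64(0.04)]]
 b b b b b b b b b b b b b b b b b b b b b b b b b b b b b b b b b b b b b b b b b b b b b b b
 b b b b b b b b b b b b b b b b b b b b b b b b b b b b b b b b b b b b b b b b b b b b b b b
 b b b b b b b 8 b b 8 9 b b 8 b b b 8 b b a 5 5 5 7 8 8 8 8 8 8 b 8 b b a 8 b b a 9 b a 8 8 a
 8 8 b b b b b 8 8 8 8 8 8 8 8 8 8 8 8 5 4 4 5 5 4 4 4 4 7 8 8 8 8 8 8 8 8 8 8 8 8 8 8 8 8 8 8
 8 8 a b b b b 8 8 8 8 8 8 8 8 8 8 8 4 6 a b 8 8 8 8 8 6 4 6 8 8 8 8 8 8 8 8 8 8 8 8 8 8 8 8 8
 8 8 8 8 8 9 8 8 8 8 8 9 8 8 8 8 8 3 7 8 8 8 8 8 8 8 8 8 8 5 5 8 8 8 8 8 8 8 8 8 8 8 8 8 8 8 8
 8 8 8 8 8 8 8 8 8 8 8 9 8 8 8 8 3 8 8 8 8 8 8 8 8 8 8 8 8 8 6 7 8 8 8 8 8 8 8 8 8 8 8 8 8 8 8
 8 8 8 8 8 8 8 8 8 8 8 8 8 8 8 7 7 8 8 8 8 8 8 8 8 8 8 8 8 8 8 6 8 8 8 8 8 8 8 8 8 8 8 8 8 8 8
 8 8 8 8 8 8 8 8 8 8 8 8 8 8 8 5 8 8 8 8 8 8 8 8 8 8 8 8 8 8 8 8 7 8 8 8 8 8 8 8 8 8 8 8 8 8 8
 8 8 8 8 8 8 8 8 8 8 8 8 8 8 8 8 8 8 8 8 8 8 8 8 8 8 8 8 8 8 8 8 6 8 8 8 8 8 8 
[... 1595 characters left out ...]
8 8 8 8 8 8 8 8 8 8 8 8 8 8 8 8 8 8
 8 8 8 8 b b b b 8 8 8 8 8 8 8 8 8 8 8 8 8 8 8 8 8 7 8 8 8 8 8 8 8 8 8 8 8 8 8 8 8 8 8 8 8 8 8
 8 8 8 8 b b b b 9 8 8 8 8 8 8 8 9 8 8 8 8 7 8 7 8 7 8 8 8 8 8 8 8 8 8 8 8 8 8 8 8 8 8 8 8 8 8
 8 9 a b b b b b a a b 9 8 8 8 8 9 8 8 8 8 8 8 8 7 7 8 8 8 8 8 8 8 8 8 8 8 8 8 8 8 8 8 8 8 8 8
 b b b b b b b b b b b b 8 9 9 8 9 8 8 8 8 8 8 8 8 8 8 8 8 8 8 8 8 8 8 8 8 8 8 8 8 8 8 8 8 8 8
 b b b b b b b b b b b b b b b b a 8 8 8 8 8 8 8 8 8 8 8 8 8 8 8 8 8 8 8 8 8 8 8 8 8 8 8 8 8 8
 7 7 7 7 7 9 1 0 5 b b b b b b b b 8 8 8 8 8 8 8 8 8 8 8 8 8 8 8 8 8 8 8 8 0 0 3 6 6 6 6 6 6 6
 4 4 4 4 4 6 1 0 4 b b b b b b b b 8 8 8 8 8 8 8 8 8 8 8 8 8 8 8 8 8 8 8 8 0 1 1 4 4 4 4 4 4 4
```

Run:
```python
from h import *
a=cv2.imread('pics/w6_raw.png');T=wpose()
for p in((282.5,221),(281.5,210),(283.5,233)):print(watz(T,p,.12))
g=cv2.cvtColor(a,cv2.COLOR_BGR2GRAY)
m=(g[180:212,255:310]<0x58).astype(np.uint8)
# lower edge of the dark arm line: last dark row per column
for c in range(0,55,2):
    r=np.nonzero(m[:,c])[0]; print(255+c,(180+r.min(),180+r.max()) if len(r) else None,end=' ')
ed=[(r,[int(x)+255 for x in np.nonzero(m[r-180])[0][[0,-1]]]) for r in range(199,210,2)];print(ed)
```

```text
[ 0.4243 -0.249   0.12  ]
[ 0.4235 -0.256   0.12  ]
[ 0.4251 -0.2413  0.12  ]
255 None 257 None 259 (np.int64(190), np.int64(194)) 261 (np.int64(190), np.int64(194)) 263 (np.int64(190), np.int64(194)) 265 (np.int64(193), np.int64(194)) 267 (np.int64(193), np.int64(194)) 269 (np.int64(193), np.int64(194)) 271 (np.int64(193), np.int64(194)) 273 (np.int64(193), np.int64(194)) 275 (np.int64(194), np.int64(208)) 277 (np.int64(194), np.int64(208)) 279 (np.int64(194), np.int64(208)) 281 (np.int64(194), np.int64(208)) 283 (np.int64(194), np.int64(208)) 285 (np.int64(194), np.int64(208)) 287 (np.int64(194), np.int64(208)) 289 (np.int64(194), np.int64(195)) 291 (np.int64(194), np.int64(195)) 293 (np.int64(194), np.int64(195)) 295 (np.int64(180), np.int64(195)) 297 (np.int64(180), np.int64(195)) 299 (np.int64(180), np.int64(195)) 301 (np.int64(183), np.int64(195)) 303 (np.int64(190), np.int64(195)) 305 None 307 None 309 None Traceback (most recent call last):
  File "<stdin>", line 9, in <module>
IndexError: index 0 is out of bounds for axis 0 with size 0
```

{"fn": "apply_moves", "kwargs": {
  "targets": [
    {"travel":[4,2.8,30],"roll":1.2,"jaw":38},
    {"travel":[0,0,30],"roll":0,"jaw":30},
    {"travel":[0,0,17],"roll":0,"jaw":20},
    {"travel":[0,0,0],"roll":0,"jaw":12},
    {"travel":[0,0,0],"roll":0,"jaw":4},
    {"travel":[0,0,0],"roll":0,"jaw":0},
    {"travel":[0,0,0],"roll":0,"jaw":0},
    {"travel":[0,0,0],"roll":0,"jaw":0}
  ]
}}

```text
clock: 23.95
tool_pos: [0.4247, -0.2477, 0.1108]
orientation: [-179.8, -0.0, -102.2]
force: [-0.7, 0.2, 5.3]
opening: 0.0079
gripper_force: 30.0
```

{"fn": "apply_moves", "kwargs": {
  "targets": [
    {"travel":[0,0,-5],"roll":0,"jaw":0},
    {"travel":[0,0,-25],"roll":0,"jaw":0},
    {"travel":[0,0,-45],"roll":0,"jaw":0},
    {"travel":[0,0,-45],"roll":0,"jaw":0},
    {"travel":[0,0,-50],"roll":0,"jaw":0},
    {"travel":[0,0,-20],"roll":0,"jaw":0},
    {"travel":[0,0,0],"roll":0,"jaw":0},
    {"travel":[0,0,0],"roll":0,"jaw":0},
    {"travel":[0,0,0],"roll":0,"jaw":0}
  ]
}}

```text
clock: 24.85
tool_pos: [0.4222, -0.2469, 0.2974]
orientation: [179.8, 0.0, -102.2]
force: [0.6, 0.2, -3.9]
opening: 0.0077
gripper_force: 30.0
```

Run:
```python
from h import *
look('side',16)
m=np.array([.618,-.0425]);ex=np.array([.9982,-.0595]);ey=np.array([.0595,.9982])
for y in (.16,.19,.21):print(y,m+y*.99*ey,m+y*.99*ey-.085*ex)
```

```text
F [ 0.08 -0.06 -4.19] [ 0.4234 -0.2474  0.2994] [-179.99    0.   -102.18] t 25.65
0.16 [0.6274248  0.11561488] [0.5425778  0.12067238]
0.19 [0.62919195 0.14526142] [0.54434495 0.15031892]
0.21 [0.63037005 0.16502578] [0.54552305 0.17008328]
```

Run:
```python
from h import *
plan([(.46,-.02,.2994,-98,6),(.5436,.1383,.2994,-93.4,4)])
```

```text
[[np.float64(-38.3), np.float64(2.0), np.float64(-0.0), np.float64(-0.7)], [np.float64(-38.4), np.float64(1.6), np.float64(-0.0), np.float64(-0.7)], [np.float64(-38.4), np.float64(1.1), np.float64(-0.0), np.float64(-0.7)], [np.float64(-38.4), np.float64(0.6), np.float64(-0.0), np.float64(-0.7)], [np.float64(-38.4), np.float64(0.2), np.float64(-0.0), np.float64(-0.7)], [np.float64(-38.4), np.float64(-0.3), np.float64(-0.0), np.float64(-0.7)]]
[[np.float64(-42.1), np.float64(-15.2), np.float64(-0.0), np.float64(-1.15)], [np.float64(-41.8), np.float64(-16.0), np.float64(-0.0), np.float64(-1.15)], [np.float64(-41.5), np.float64(-16.9), np.float64(-0.0), np.float64(-1.15)], [np.float64(-41.1), np.float64(-17.7), np.float64(-0.0), np.float64(-1.15)]]
```

{"fn": "apply_moves", "kwargs": {
  "targets": [
    {"travel":[-38.3,2,0],"roll":-0.7,"jaw":0},
    {"travel":[-38.4,1.6,0],"roll":-0.7,"jaw":0},
    {"travel":[-38.4,1.1,0],"roll":-0.7,"jaw":0},
    {"travel":[-38.4,0.6,0],"roll":-0.7,"jaw":0},
    {"travel":[-38.4,0.2,0],"roll":-0.7,"jaw":0},
    {"travel":[-38.4,-0.3,0],"roll":-0.7,"jaw":0},
    {"travel":[-42.1,-15.2,0],"roll":-1.1,"jaw":0},
    {"travel":[-41.8,-16,0],"roll":-1.2,"jaw":0},
    {"travel":[-41.5,-16.9,0],"roll":-1.2,"jaw":0},
    {"travel":[-41.1,-17.7,0],"roll":-1.1,"jaw":0}
  ]
}}

```text
clock: 26.65
tool_pos: [0.5442, 0.1404, 0.2996]
orientation: [-180.0, 0.0, -93.3]
force: [0.2, 0.2, -3.5]
opening: 0.008
gripper_force: 30.0
```

{"fn": "apply_moves", "kwargs": {
  "targets": [
    {"travel":[0,0,0],"roll":0,"jaw":0},
    {"travel":[0,0,0],"roll":0,"jaw":0},
    {"travel":[0,0,0],"roll":0,"jaw":0},
    {"travel":[0,0,0],"roll":0,"jaw":0}
  ]
}}

```text
clock: 27.05
tool_pos: [0.5433, 0.1376, 0.2997]
orientation: [-180.0, 0.0, -93.4]
force: [-0.2, 0.2, -4.2]
opening: 0.0078
gripper_force: 30.0
```

Run:
```python
from h import *
a=look('side',3);print(tiltmatch(a))
```

```text
F [ 0.31 -0.07 -3.86] [0.5434 0.1377 0.2998] [-1.7996e+02  3.0000e-02 -9.3440e+01] t 27.2
(-4.0, 14.75, 0.9369989633560181)
```

{"fn": "apply_moves", "kwargs": {
  "targets": [
    {"travel":[0,-20,0],"roll":0,"jaw":0},
    {"travel":[0,-20,0],"roll":0,"jaw":0},
    {"travel":[0,-20,0],"roll":0,"jaw":0},
    {"travel":[0,-15,0],"roll":0,"jaw":0},
    {"travel":[0,-10,0],"roll":0,"jaw":0},
    {"travel":[0,0,0],"roll":0,"jaw":0},
    {"travel":[0,0,4],"roll":0,"jaw":0},
    {"travel":[0,0,4],"roll":0,"jaw":0},
    {"travel":[0,0,3],"roll":0,"jaw":0},
    {"travel":[0,0,0],"roll":0,"jaw":0}
  ]
}}

```text
clock: 28.2
tool_pos: [0.6278, 0.1335, 0.2879]
orientation: [180.0, -0.0, -93.4]
force: [0.6, -0.4, -4.2]
opening: 0.0078
gripper_force: 30.0
```

{"fn": "apply_moves", "kwargs": {
  "targets": [
    {"travel":[0,0,2],"roll":0,"jaw":0},
    {"travel":[0,0,2],"roll":0,"jaw":0},
    {"travel":[0,0,2],"roll":0,"jaw":0},
    {"travel":[0,0,2],"roll":0,"jaw":0},
    {"travel":[0,0,2],"roll":0,"jaw":0},
    {"travel":[0,0,2],"roll":0,"jaw":0},
    {"travel":[0,0,2],"roll":0,"jaw":0}
  ]
}}

```text
clock: 28.9
tool_pos: [0.6286, 0.1336, 0.2744]
orientation: [-180.0, 0.0, -93.4]
force: [0.5, 1.5, -2.0]
opening: 0.0078
gripper_force: 30.0
```

Run:
```python
from h import *
a=look('side',6);print(tiltmatch(a))
```

```text
F [ 0.26  0.74 -2.3 ] [0.6285 0.1334 0.2745] [-179.99    0.    -93.38] t 29.2
(-2.0, 9.25, 0.9441751837730408)
```

{"fn": "apply_moves", "kwargs": {
  "targets": [
    {"travel":[0,0,2],"roll":0,"jaw":0},
    {"travel":[0,0,2],"roll":0,"jaw":0},
    {"travel":[0,0,2],"roll":0,"jaw":0},
    {"travel":[0,0,2],"roll":0,"jaw":0},
    {"travel":[0,0,2],"roll":0,"jaw":0},
    {"travel":[0,0,2],"roll":0,"jaw":0},
    {"travel":[0,0,1.5],"roll":0,"jaw":0},
    {"travel":[0,0,1],"roll":0,"jaw":0},
    {"travel":[0,0,0],"roll":0,"jaw":0}
  ]
}}

```text
clock: 30.1
tool_pos: [0.6285, 0.1336, 0.2598]
orientation: [-180.0, 0.0, -93.4]
force: [0.2, 2.6, -0.4]
opening: 0.0079
gripper_force: 30.0
```

Run:
```python
from h import *
a=look('side',10);print(tiltmatch(a))
```

```text
F [0.61 2.83 0.05] [0.6285 0.1335 0.2599] [-179.99    0.    -93.38] t 30.6
(-0.25, 1.5, 0.9624547958374023)
```

{"fn": "apply_moves", "kwargs": {
  "targets": [
    {"travel":[-0.3,0,0],"roll":0,"jaw":0},
    {"travel":[0,0,0],"roll":0,"jaw":9},
    {"travel":[0,0,0],"roll":0,"jaw":11},
    {"travel":[0,0,0],"roll":0,"jaw":15},
    {"travel":[0,0,0],"roll":0,"jaw":20},
    {"travel":[0,0,0],"roll":0,"jaw":28},
    {"travel":[0,0,0],"roll":0,"jaw":34},
    {"travel":[0,0,0],"roll":0,"jaw":34},
    {"travel":[0,0,0],"roll":0,"jaw":34},
    {"travel":[0,0,0],"roll":0,"jaw":34}
  ]
}}

```text
clock: 31.6
tool_pos: [0.6284, 0.1338, 0.2599]
orientation: [180.0, -0.0, -93.4]
force: [0.5, 0.1, 0.1]
opening: 0.0342
gripper_force: 0.0
```

Run:
```python
from h import *
for i in range(5):
    a=look('side',2);print(tiltmatch(a))
cv2.imwrite('pics/s8_raw.png',a[:,:,::-1])
# finer: dark bar edge profile, column 370..385 lower/upper edge vs level
r=cv2.imread('pics/s0_raw.png')[:,:,::-1]
x0,y0,w,h=340,180,65,75
t=cv2.resize(r[y0:y0+h,x0:x0+w],None,fx=8,fy=8,interpolation=cv2.INTER_CUBIC)
print(cv2.phaseCorrelate(np.float32(cv2.cvtColor(r[236:262,388:410],7)),np.float32(cv2.cvtColor(a[236:262,388:410],7))))
for nm,im in(('lev',r),('now',a)):
    g=cv2.cvtColor(im,7).astype(float); e=[]
    for c in range(365,394,2):
        col=g[180:270,c]; d=np.nonzero(col<60)[0]; e.append((int(180+d.min()),int(180+d.max())) if len(d) else None)
    print(nm,e)
```

```text
F [-0.12  0.06 -0.14] [0.6285 0.1337 0.2599] [180.    -0.   -93.38] t 31.7
(-0.25, 0.75, 0.9831697344779968)
F [ 0.12  0.19 -0.79] [0.6285 0.1338 0.2599] [180.    -0.   -93.38] t 31.8
(-0.25, 0.75, 0.9816951751708984)
F [ 0.43 -0.04 -0.09] [0.6285 0.1338 0.2599] [-180.      0.    -93.38] t 31.9
(-0.25, 1.0, 0.9787662625312805)
F [-0.82 -0.12 -0.56] [0.6285 0.1338 0.2599] [180.    -0.   -93.38] t 32.0
(-0.25, 1.0, 0.9788104295730591)
F [-0.   -0.4  -0.23] [0.6284 0.1338 0.2599] [180.     0.   -93.38] t 32.1
(-0.25, 1.0, 0.9792084097862244)
((-0.3133043105478812, 1.016639267564285), 0.8650064806879303)
lev [(180, 226), (180, 228), (180, 230), (187, 233), (200, 235), (180, 237), (180, 239), (180, 241), (180, 243), (180, 245), (180, 247), (180, 250), (180, 252), (180, 254), (180, 256)]
now [(180, 217), (180, 217), (180, 216), (187, 233), (225, 235), (180, 237), (180, 240), (180, 242), (180, 244), (180, 246), (180, 249), (180, 251), (180, 253), (180, 255), (180, 258)]
```

{"fn": "apply_moves", "kwargs": {
  "targets": [
    {"travel":[0,0,0],"roll":0,"jaw":20},
    {"travel":[0,0,0],"roll":0,"jaw":12},
    {"travel":[0,0,0],"roll":0,"jaw":6},
    {"travel":[0,0,0],"roll":0,"jaw":0},
    {"travel":[0,0,0],"roll":0,"jaw":0},
    {"travel":[0,0,0],"roll":0,"jaw":0},
    {"travel":[0,0,-1],"roll":0,"jaw":0},
    {"travel":[0,0,-2],"roll":0,"jaw":0},
    {"travel":[0,0,-2],"roll":0,"jaw":0},
    {"travel":[0,0,-2],"roll":0,"jaw":0}
  ]
}}

```text
clock: 33.1
tool_pos: [0.6284, 0.1334, 0.267]
orientation: [180.0, -0.0, -93.4]
force: [0.4, -1.9, -0.3]
opening: 0.0079
gripper_force: 30.0
```

{"fn": "apply_moves", "kwargs": {
  "targets": [
    {"travel":[0,0,-2],"roll":0,"jaw":0},
    {"travel":[0,0,-2],"roll":0,"jaw":0},
    {"travel":[0,0,-2],"roll":0,"jaw":0},
    {"travel":[0,0,-2],"roll":0,"jaw":0},
    {"travel":[0,0,-2],"roll":0,"jaw":0},
    {"travel":[0,0,-2],"roll":0,"jaw":0},
    {"travel":[0,0,-2],"roll":0,"jaw":0},
    {"travel":[0,0,-2],"roll":0,"jaw":0},
    {"travel":[0,0,-2],"roll":0,"jaw":0},
    {"travel":[0,0,-2],"roll":0,"jaw":0}
  ]
}}

```text
clock: 34.1
tool_pos: [0.6284, 0.1339, 0.2869]
orientation: [180.0, 0.0, -93.4]
force: [0.0, 1.4, -3.7]
opening: 0.0081
gripper_force: 30.0
```

{"fn": "apply_moves", "kwargs": {
  "targets": [
    {"travel":[0,0,-2],"roll":0,"jaw":0},
    {"travel":[0,0,-2],"roll":0,"jaw":0},
    {"travel":[0,0,0],"roll":0,"jaw":0},
    {"travel":[-3,0,0],"roll":0,"jaw":0},
    {"travel":[-4,0,0],"roll":0,"jaw":0},
    {"travel":[-4,0,0],"roll":0,"jaw":0},
    {"travel":[0,0,0],"roll":0,"jaw":0},
    {"travel":[0,0,0],"roll":0,"jaw":0}
  ]
}}

```text
clock: 34.9
tool_pos: [0.6291, 0.145, 0.2907]
orientation: [180.0, -0.0, -93.4]
force: [-0.6, 1.0, -2.8]
opening: 0.0076
gripper_force: 30.0
```

Run:
```python
from h import *
a=look('side',4);print(tiltmatch(a),ctrl.get_obs()['opening'])
```

```text
F [-0.28 -0.11 -3.98] [0.6291 0.1446 0.2908] [180.    -0.   -93.39] t 35.1
(-4.0, 14.75, 0.9361692667007446) 0.007901704202471715
```

{"fn": "apply_moves", "kwargs": {
  "targets": [
    {"travel":[0,0,2],"roll":0,"jaw":0},
    {"travel":[0,0,2],"roll":0,"jaw":0},
    {"travel":[0,0,2],"roll":0,"jaw":0},
    {"travel":[0,0,2],"roll":0,"jaw":0},
    {"travel":[0,0,2],"roll":0,"jaw":0},
    {"travel":[0,0,2],"roll":0,"jaw":0},
    {"travel":[0,0,2],"roll":0,"jaw":0},
    {"travel":[0,0,2],"roll":0,"jaw":0},
    {"travel":[0,0,2],"roll":0,"jaw":0},
    {"travel":[0,0,2],"roll":0,"jaw":0}
  ]
}}

```text
clock: 36.1
tool_pos: [0.6293, 0.1449, 0.2709]
orientation: [-180.0, 0.0, -93.4]
force: [-0.1, 1.3, -1.8]
opening: 0.0079
gripper_force: 30.0
```

{"fn": "apply_moves", "kwargs": {
  "targets": [
    {"travel":[0,0,2],"roll":0,"jaw":0},
    {"travel":[0,0,2],"roll":0,"jaw":0},
    {"travel":[0,0,2],"roll":0,"jaw":0},
    {"travel":[0,0,2],"roll":0,"jaw":0},
    {"travel":[0,0,1.5],"roll":0,"jaw":0},
    {"travel":[0,0,1.5],"roll":0,"jaw":0},
    {"travel":[0,0,1],"roll":0,"jaw":0},
    {"travel":[0,0,0],"roll":0,"jaw":0}
  ]
}}

```text
clock: 36.9
tool_pos: [0.6292, 0.1448, 0.2589]
orientation: [-180.0, 0.0, -93.4]
force: [0.3, 2.4, -0.9]
opening: 0.0078
gripper_force: 30.0
```

Run:
```python
from h import *
a=look('side',10);print(tiltmatch(a))
```

```text
F [ 0.6   2.99 -0.2 ] [0.6292 0.1448 0.2589] [-1.7999e+02  1.0000e-02 -9.3380e+01] t 37.4
(0.0, 0.5, 0.989316463470459)
```

Nearly level and carried; ease the side force, lower 1 mm more, release.

{"fn": "apply_moves", "kwargs": {
  "targets": [
    {"travel":[-0.3,0,1],"roll":0,"jaw":0},
    {"travel":[0,0,0],"roll":0,"jaw":0},
    {"travel":[0,0,0],"roll":0,"jaw":9},
    {"travel":[0,0,0],"roll":0,"jaw":11},
    {"travel":[0,0,0],"roll":0,"jaw":15},
    {"travel":[0,0,0],"roll":0,"jaw":20},
    {"travel":[0,0,0],"roll":0,"jaw":28},
    {"travel":[0,0,0],"roll":0,"jaw":34},
    {"travel":[0,0,0],"roll":0,"jaw":34},
    {"travel":[0,0,0],"roll":0,"jaw":34}
  ]
}}

```text
clock: 38.4
tool_pos: [0.6291, 0.145, 0.2579]
orientation: [180.0, -0.0, -93.4]
force: [0.7, -0.4, -0.1]
opening: 0.0335
gripper_force: 0.0
```

{"fn": "apply_moves", "kwargs": {
  "targets": [
    {"travel":[0,0,-5],"roll":0,"jaw":34},
    {"travel":[0,0,-15],"roll":0,"jaw":34},
    {"travel":[0,0,-30],"roll":0,"jaw":34},
    {"travel":[0,0,-30],"roll":0,"jaw":34},
    {"travel":[0,0,0],"roll":0,"jaw":34},
    {"travel":[0,0,0],"roll":0,"jaw":34},
    {"travel":[0,0,0],"roll":0,"jaw":34},
    {"travel":[0,0,0],"roll":0,"jaw":34},
    {"travel":[0,0,0],"roll":0,"jaw":34},
    {"travel":[0,0,0],"roll":0,"jaw":34}
  ]
}}

```text
clock: 39.4
tool_pos: [0.629, 0.145, 0.3373]
orientation: [180.0, -0.0, -93.4]
force: [-0.8, 0.1, -0.2]
opening: 0.0337
gripper_force: 0.0
```

Run:
```python
from h import *
r=cv2.imread('pics/s0_raw.png')[:,:,::-1]
for i in range(5):
    a=look('side',4);print(tiltmatch(a),cv2.phaseCorrelate(np.float32(cv2.cvtColor(r[236:262,388:410],7)),np.float32(cv2.cvtColor(a[236:262,388:410],7))))
cv2.imwrite('pics/s9_raw.png',a[:,:,::-1])
```

```text
F [-0.3   0.5  -0.06] [0.6291 0.145  0.3377] [ 1.7999e+02 -1.0000e-02 -9.3380e+01] t 39.6
(0.0, 0.0, 0.9972454309463501) ((0.06067489537275783, 0.6458170474591931), 0.9957639402077522)
F [-0.5   0.49 -0.34] [0.6291 0.145  0.3378] [180.    -0.   -93.38] t 39.8
(0.0, 0.0, 0.9972021579742432) ((0.052703827328150155, 0.6593316165289274), 0.9988032590459894)
F [ 0.06  0.14 -0.14] [0.6291 0.145  0.3379] [-180.      0.    -93.38] t 40.0
(0.0, 0.0, 0.9972468614578247) ((0.03743957355320404, 0.6482904822005597), 0.9976854879914978)
F [0.13 0.32 0.06] [0.6291 0.145  0.3379] [180.    -0.   -93.38] t 40.2
(0.0, 0.0, 0.9972231388092041) ((0.028892953860456316, 0.6493702550428928), 0.9990666677922379)
F [-0.69 -0.2  -0.1 ] [0.6291 0.145  0.3379] [-180.     -0.    -93.38] t 40.4
(0.0, 0.0, 0.9972509741783142) ((0.031567414744808175, 0.6485199219654376), 1.0011908246411219)
```

```bash
python3 -c "
from plant import ctrl
print(ctrl.close_job())"
```

```text
the job is handed in; nothing more can be done
None
```

All three weights hang on the bar, two light on the left and the heavy on the right, all let go. The job was handed in at about 40 s, with the bar at rest and level to within about 0.006 rad in the last side pictures (limit 0.0125); no verdict was returned.

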